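Pop open the tube reader's port on the rack side

TASK

The next tube from the green rack goes into the two-port reader: open the reader's port on the side where the rack stands. Press that port's hatch in gently, once, near its free front edge, let it pop up, make sure it stays standing open, and draw the hand back. Do not push the opened hatch shut again, keep the other hatch shut, and leave the rack, the sample box and the marker pen where they are.

Things in the scene. Friction and masses are not known exactly. Their poses are not given: they have to be found in the camera images.
- reader: White bench instrument, fixed, 170 (its x) x 190 (y) x 118 mm. Origin: centre of underside; x to its back, y to its left, z up. Flat deck 75 mm high with two equal grey hatches, 65 (x) x 60 (y) mm, centred at y +45 and -45 mm, hinged at the back, opening upwards, on push-push latches. From 45 mm behind the origin a console rises to 118 mm, its blank black display facing the front.
- hatch_left (a joint): Angle (rad) of the left (+y) hatch. 0 shut, latched, flush; negative pressed in (stop at -0.16: 8.5 mm down at the press point); open it rests at 0.93. Starts latched. Pressed past -0.10 (5 mm; 5 to 6 N) and let up again, it springs open within 1 s, following a finger that withdraws upwards; pressed less it stays latched; swung down and pressed in again, it latches shut.
- hatch_right (a joint): Angle (rad) of the right (-y) hatch. 0 shut, latched, flush; negative pressed in (stop at -0.16: 8.5 mm down at the press point); open it rests at 0.93. Starts latched. Pressed past -0.10 (5 mm; 5 to 6 N) and let up again, it springs open within 1 s, following a finger that withdraws upwards; pressed less it stays latched; swung down and pressed in again, it latches shut.
- hatch_left_press (a point): Press point of the left (+y) hatch: on the plate's top face, on its centreline amid three low finger ribs, 13 mm from the free edge (towards the reader's front, -x) and 53 mm from the hinge. It moves with the hatch; while shut, its axes are the reader's.
- hatch_right_press (a point): Press point of the right (-y) hatch: on the plate's top face, on its centreline amid three low finger ribs, 13 mm from the free edge (towards the reader's front, -x) and 53 mm from the hinge. It moves with the hatch; while shut, its axes are the reader's.
- tube_rack_centre (a point): Centre of the loose green tube rack, 55 x 150 x 46 mm, 20 mm above the bench, on which it stands upright, its long side running roughly towards the reader's back. It stands to the left or to the right of the reader: the side of the port to open.
- freezer_box_centre (a point): Centre of the loose sample box (blue with a white lid, 109 x 134 x 51 mm), 25 mm above the bench; it stands on the reader's other side. Not to be moved.
- marker_black: Loose marker pen with black cap, 12 x 138 x 12 mm, lying across in front of the reader; origin at the middle of its underside, long axis y. Not to be moved.
- pin_left (a joint): Sideways place (m) of the steel pin inside the latch of the left (+y) hatch, out of reach; for information only. 0 while latched, positive during the opening press, about -0.004 once the hatch has swung open past 0.25 rad, and it stays so unless the hatch is pushed shut.
- pin_right (a joint): Sideways place (m) of the steel pin inside the latch of the right (-y) hatch, out of reach; for information only. 0 while latched, positive during the opening press, about -0.004 once the hatch has swung open past 0.25 rad, and it stays so unless the hatch is pushed shut.
Not all that is in view belongs to the job. There is more than one size of the part that bears tube_rack_centre; the job needs the middle-sized.

How it is judged:
On the way, in this order (a step that is already met when the one before it is completed fails the run):
1. the hatch on the rack's side is pressed in by the fingers, at least 3 mm below flush (((y of tube_rack_centre in the frame of reader above 0 m and value of joint hatch_left below -0.06 rad and contact force between the fingers and reader above 0.5 N) or (y of tube_rack_centre in the frame of reader below 0 m and value of joint hatch_right below -0.06 rad and contact force between the fingers and reader above 0.5 N))), for 0.02 s.
2. it has popped up and stands open (more than 0.6 rad) with no finger on it (((y of tube_rack_centre in the frame of reader above 0 m and value of joint hatch_left above 0.6 rad and contact force between the fingers and reader below 0.2 N) or (y of tube_rack_centre in the frame of reader below 0 m and value of joint hatch_right above 0.6 rad and contact force between the fingers and reader below 0.2 N))), for 0.3 s.
At the end, for the whole second after the job is handed in: The hatch on the rack's side stands open by more than 0.6 rad and at rest, the other is shut (within 0.03 rad of flush), and rack, sample box and marker pen are within 15 mm of where they stood (((y of tube_rack_centre in the frame of reader above 0 m and value of joint hatch_left above 0.6 rad and value of joint hatch_right between -0.03 and 0.03 rad) or (y of tube_rack_centre in the frame of reader below 0 m and value of joint hatch_right above 0.6 rad and value of joint hatch_left between -0.03 and 0.03 rad)) and velocity of joint hatch_left between -0.1 and 0.1 rad/s and velocity of joint hatch_right between -0.1 and 0.1 rad/s and distance of each of tube_rack_centre, freezer_box_centre, marker_black from where it was at the start of the episode below 0.015 m); the robot touches nothing.
It fails at once if the other hatch is opened ((y of tube_rack_centre in the frame of reader above 0 m and value of joint hatch_right above 0.1 rad) or (y of tube_rack_centre in the frame of reader below 0 m and value of joint hatch_left above 0.1 rad)).
It fails at once if an opened hatch is pushed down shut again (below 0.1 rad after it had opened) ((value of joint hatch_left below 0.1 rad and value of joint pin_left below -0.002 m) or (value of joint hatch_right below 0.1 rad and value of joint pin_right below -0.002 m)).
It fails at once if the reader is pressed roughly, with more than 40 N (contact force between the fingers and reader above 40 N).
It fails at once if the rack, the sample box or the marker pen is moved or lifted by more than 15 mm (distance of any of tube_rack_centre, freezer_box_centre, marker_black from where it was at the start of the episode above 0.015 m).
It also fails if it takes over 29 s, if anything falls off the work surface, if the arm or the gripper's body presses on something with over 40 N, if the wrist force passes 120 N, or if a joint passes its speed limit or range.

ROBOT

A 6-joint arm with a two-finger parallel gripper is mounted at the origin on a cart in front of the work surface, level with it; the furniture and walls round the work are solid. World frame = base frame: x ahead of the robot, y to its left, z up, the work surface at z = 0. Lengths are in m, angles in rad, forces in N, time in s.
With the tool pointing down it reaches from about 0.275 to 1 m from the base axis. Payload 8.4 kg.
Tool frame: the origin (TCP) lies on the centre line of the jaws, within the pads' length; the fingertips stand 17 mm ahead of it and the grasp point (between the pads) lies 2 mm behind it (bot.tcp_to_tips is the z of the fingertips in the tool frame, in m); z points along the fingers, y is the line along which they close (so a half turn about z gives the same grasp; the last joint's range is limited). The gripper opens to 85 mm and grips with 20 to 120 N. Pads are 22 mm wide; open, the fingers measure 114 mm over their backs; the gripper's body (76 mm by 85 mm) begins 54 mm behind the grasp point. The pads swing forward as they close: fully open they stand 13 mm farther back than shut.
Start: joints at [-1.149, 0.353, 1.633, -0, 1.155, -0.002], TCP at [0.257, -0.57, 0.214] pointing down, gripper open.
Joint ranges: [-2.63, 2.63], [-0.92, 2.1], [0.06, 2.66], [-1.3, 4.44], [0, 2.69], [-3.02, 3.02]. Speed limits (rad/s): [2.22, 2.22, 2.79, 3.14, 3.14, 3.14].

INTERFACE

Orientations are given as a unit quaternion [x, y, z, w].
In Python, from workcell import bot, hand, kinematics, get_obs, vision, hand_in gives the robot as it stands. The module is installed in compiled form; this text tells all that it offers. Calls block until the motion is done:
- bot.reach(position, orientation): joint-space move of the TCP to a pose.
- bot.servo_line(position, ori=None, velocity=0.15): straight line of the TCP; ori=None keeps the orientation; velocity is the mean speed in m/s.
- bot.goto_joints(angles): joint-space move.
- hand.move_gripper(opening, strength=None): finger opening in m; strength is the grip in N (None keeps the last); returns when the fingers have stopped.
- bot.dwell(seconds).
- kinematics.solve_ik(position, orientation): joint angles nearest the present ones, or None.
- get_obs(): the state.
- vision.read_camera(name): name is "side" or "top"; returns a dict with "frame" (400x640x3 uint8, red, green, blue), "intrinsics" (3x3 intrinsics, pixels), "view" (4x4, takes a point from world to camera coordinates). Camera axes: x right, y down, z forward; pixel columns grow to the right and rows downward; lengths in m; the calibration is good to about 2 mm. A picture is of the moment at which its call begins. There is no depth.
A pose or a line that the arm cannot do raises bot.IKError and nothing moves.
- hand_in(): hands the job in; it is judged then, once.
The state is a dict: "time_s": time; "joint_pos": joint angles; "joint_vel": joint speeds; "joint_efforts": joint torques, N m; "position": TCP position; "orientation": TCP orientation; "wrist_force": force on the tool from outside, world axes, zero at the start; "ft_torque": the same for the moment, N m; "gripper_width": finger opening in m; "grip_force": force on a finger pad.
Only numpy, scipy, OpenCV 4.12 (cv2) and the standard library are available. Lean on these libraries where they do the work, as an engineer would, in place of code of your own. Each camera call takes 0.05 s, during which the arm holds its last target. There are 200 camera calls.

## Working session

There is one attempt and no reset: what is moved stays moved. The work goes in short steps, each a Python script; the robot and the scene stay as the last script left them, time stands still between calls to the robot, and variables do not carry over. Pictures are saved under pics/ and viewed, at most 10 in all, crops included, and the job is handed in when it is done.

```bash
mkdir -p pics; python3 - <<'E'
from workcell import vision,get_obs
import cv2,numpy as np
for n in("top","side"):
    c=vision.read_camera(n); cv2.imwrite(f"pics/{n}0.png",c["frame"][:,:,::-1]); np.savez(f"{n}0.npz",**c)
    print(n,c["intrinsics"].round(1).tolist(),c["view"].round(3).tolist())
print(get_obs()["time_s"])
E
```

```text
top [[383.8, 0.0, 312.2], [0.0, 383.8, 202.0], [0.0, 0.0, 1.0]] [[0.008, -1.0, -0.012, 0.202], [-0.987, -0.006, -0.16, 0.527], [0.16, 0.014, -0.987, 1.206], [0.0, 0.0, 0.0, 1.0]]
side [[439.2, 0.0, 323.8], [0.0, 439.2, 200.7], [0.0, 0.0, 1.0]] [[0.992, -0.128, 0.001, -0.476], [-0.06, -0.466, -0.883, 0.176], [0.113, 0.876, -0.469, 1.574], [0.0, 0.0, 0.0, 1.0]]
0.1
```

View pics/top0.png

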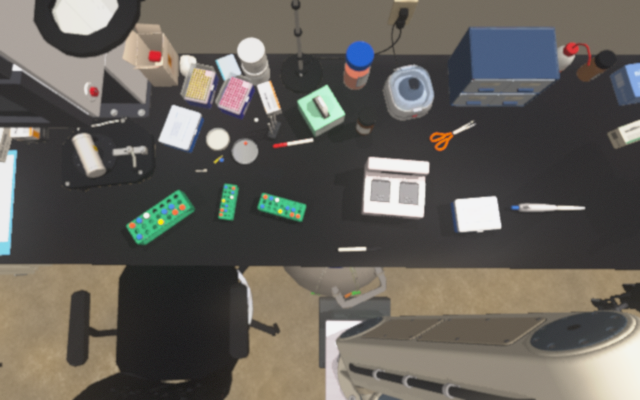

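View pics/side0.png

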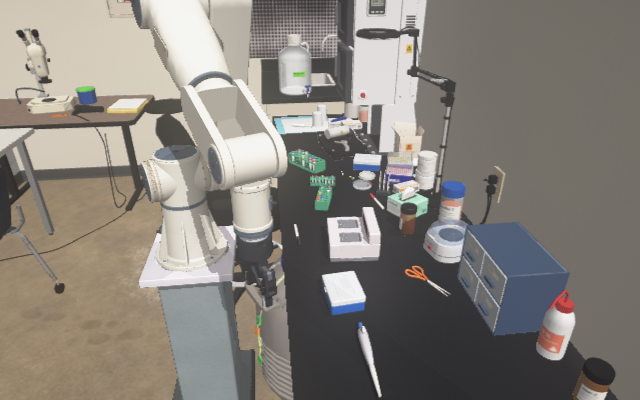

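The top view shows the reader at about (395,188), with its console at the back (image top, +x) and grey hatches at (380,191) and (409,192). There are three green racks: large (160,217), small (228,202) and middle-sized (282,207). All of them are on the reader's left (+y). The sample box (477,214) is on the right, and the marker lies at (352,249). I'll measure these and confirm in one enlarged crop.

```bash
cat > h.py <<'E'
import cv2,numpy as np
def ray(c,uv,z):
    V=c["view"];R,t=V[:3,:3],V[:3,3];o=-R.T@t
    d=R.T@np.linalg.inv(c["intrinsics"])@[uv[0],uv[1],1]
    return (o+d*(z-o[2])/d[2])
def rects(mask,a):
    return [(cv2.minAreaRect(k),cv2.contourArea(k)) for k in cv2.findContours(mask,0,2)[0] if cv2.contourArea(k)>a]
def report(c,mask,z,a):
    for r,ar in rects(mask,a):
        P=np.array([ray(c,p,z) for p in cv2.boxPoints(r)])
        print(np.round(r[0],1),"ctr",P.mean(0).round(4),"sides",np.linalg.norm(P[1]-P[0]).round(3),np.linalg.norm(P[2]-P[1]).round(3),"e1",(P[1]-P[0])[:2].round(3))
E
python3 - <<'E'
from h import *
c=dict(np.load("top0.npz"));f=c["frame"];hsv=cv2.cvtColor(f,cv2.COLOR_RGB2HSV)
g=cv2.inRange(hsv,(60,110,50),(88,255,255));g=cv2.morphologyEx(g,cv2.MORPH_CLOSE,np.ones((7,7)))
print("racks");report(c,g,.04,150)
m=np.zeros_like(g);m[150:225,355:435]=255
w=cv2.inRange(hsv,(0,0,140),(180,70,255))&m
print("white");report(c,w,.075,150)
d=cv2.inRange(hsv,(0,0,60),(180,80,185))&m; d[:176]=0
print(f[192,364:432:2].mean(1).astype(int).tolist(), f[160:222:2,380].mean(1).astype(int).tolist())
print("grey");report(c,d,.075,60)
cv2.imwrite("pics/crop.png",cv2.resize(f[140:260,240:440,::-1],None,fx=4,fy=4,interpolation=cv2.INTER_CUBIC))
E
```

```text
racks
[281.3 206.8] ctr [0.5093 0.3072 0.04  ] sides 0.063 0.157 e1 [ 0.061 -0.015]
[159.8 217.7] ctr [0.4714 0.7022 0.04  ] sides 0.218 0.096 e1 [ 0.129 -0.176]
[228.2 201.8] ctr [0.5252 0.4813 0.04  ] sides 0.12 0.053 e1 [ 0.119 -0.014]
white
[393.8 194.3] ctr [ 0.547  -0.0533  0.075 ] sides 0.136 0.198 e1 [ 0.136 -0.013]
[398.  165.2] ctr [ 0.6416 -0.0689  0.075 ] sides 0.045 0.199 e1 [ 0.045 -0.004]
[204, 243, 243, 214, 169, 173, 175, 174, 174, 174, 174, 174, 174, 216, 243, 243, 243, 228, 172, 174, 174, 175, 175, 175, 175, 176, 175, 198, 242, 243, 223, 71, 65, 64] [243, 243, 243, 243, 236, 158, 120, 165, 186, 214, 153, 171, 174, 174, 174, 174, 174, 177, 180, 179, 172, 223, 243, 243, 243, 243, 235, 136, 71, 52, 52]
grey
[408. 192.] ctr [ 0.5543 -0.0984  0.075 ] sides 0.057 0.071 e1 [ 0.    -0.057]
[380. 190.] ctr [ 0.5603 -0.0098  0.075 ] sides 0.057 0.071 e1 [ 0.    -0.057]
[397. 200.] ctr [ 0.529  -0.0628  0.075 ] sides 0.236 0.154 e1 [ 0.001 -0.236]
```

View pics/crop.png

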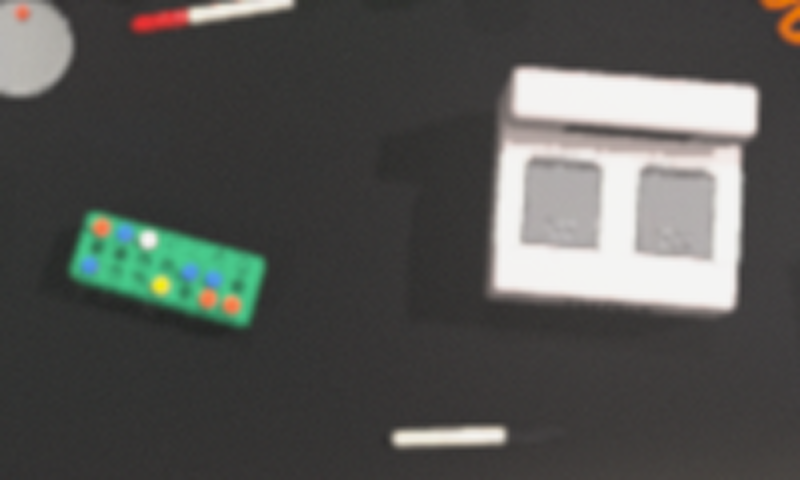

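The crop confirms the middle-sized rack (about 157 x 63 mm as masked) at (281,207), left of the reader. The left hatch is therefore the one to open. Its ribs are at crop (563,228), which is full-image (380.8,197). The reader's yaw is about -0.09 rad. Next I'll go above the press point with the fingers closed.

```bash
python3 - <<'E'
from h import *
from workcell import bot,hand,kinematics,get_obs,vision
from scipy.spatial.transform import Rotation as Ro
c=dict(np.load("top0.npz"))
rib=ray(c,(380.8,197),.075); ctr=ray(c,(380.4,190.3),.075)
yaw=-.088; X=np.array([np.cos(yaw),np.sin(yaw),0]);Y=np.array([-X[1],X[0],0])
print("rib",rib,"fromctr",ctr-.0195*X,"tips",bot.tcp_to_tips)
p=(rib+ctr-.0195*X)/2
qs=[Ro.from_matrix(np.c_[np.cross(s*Y,[0,0,-1]),s*Y,[0,0,-1]]).as_quat() for s in(1,-1)]
H=np.array([p[0],p[1],.165])
js=[kinematics.solve_ik(H,q) for q in qs];print(js)
k=min((i for i in(0,1) if js[i] is not None),key=lambda i:abs(js[i][5]))
np.savez("plan.npz",p=p,q=qs[k],X=X)
hand.move_gripper(0.0)
bot.reach(H+[0,0,.04],qs[k]); bot.servo_line(H)
o=get_obs();print(o["time_s"],o["position"],o["wrist_force"],o["gripper_width"])
ims=[]
for n in("top","side"):
    d=vision.read_camera(n);uv=[]
    for P in (p,np.r_[p[:2],.165-bot.tcp_to_tips]):
        v=d["intrinsics"]@(d["view"]@np.r_[P,1])[:3];uv.append(v[:2]/v[2])
    f=d["frame"].copy();u=np.array(uv[0]).astype(int);print(n,uv)
    ims.append(cv2.resize(f[max(u[1]-50,0):u[1]+50,u[0]-50:u[0]+50,::-1],(400,400),interpolation=cv2.INTER_CUBIC))
cv2.imwrite("pics/hover.png",np.hstack(ims))
E
```

```text
rib [ 0.53751878 -0.01187783  0.075     ] fromctr [ 0.53973506 -0.00933212  0.075     ] tips 0.017
[array([-2.24706883e-02,  2.74288587e-01,  1.86565526e+00, -4.44089210e-16,
        1.00164881e+00, -1.50526702e+00]), array([-2.24706883e-02,  2.74288587e-01,  1.86565526e+00, -4.44089210e-16,
        1.00164881e+00,  1.63632564e+00])]
3.5167 [ 0.53845236 -0.01101463  0.16491375] [-0.11926088  0.36566842 -0.34067703] -1.5374400755073267e-05
top [array([380.39090459, 196.6536342 ]), array([384.3742674 , 192.39848852])]
side [array([340.11209029, 223.51258262]), array([340.48521579, 205.82460673])]
```

View pics/hover.png

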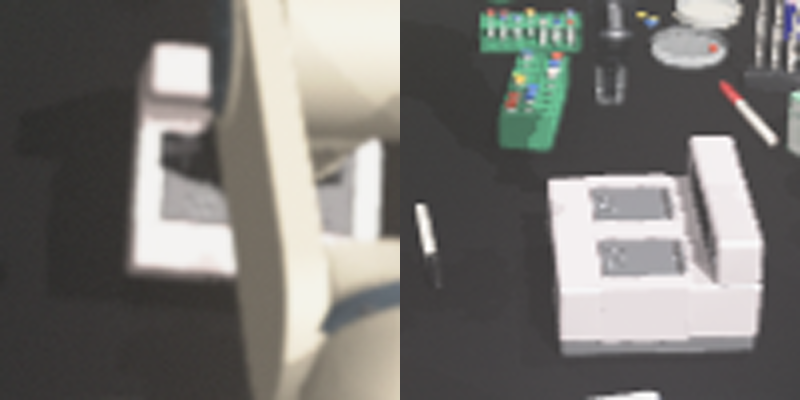

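The side crop puts the left hatch's ribs within about 1 px of the predicted point, but the gripper is not in it at all. I'll take another look.

```bash
python3 - <<'E'
from h import *
from workcell import get_obs,vision
a=[vision.read_camera(n)["frame"] for n in("side","top","side")]
print([np.abs(a[2].astype(int)-a[0]).mean()],get_obs()["time_s"],get_obs()["position"])
cv2.imwrite("pics/s2.png",np.vstack([a[2][:300,:,::-1],a[1][:300,:,::-1]]))
E
```

```text
[np.float64(0.40699739583333333)] 3.7667 [ 0.53927569 -0.01068274  0.16593968]
```

View pics/s2.png

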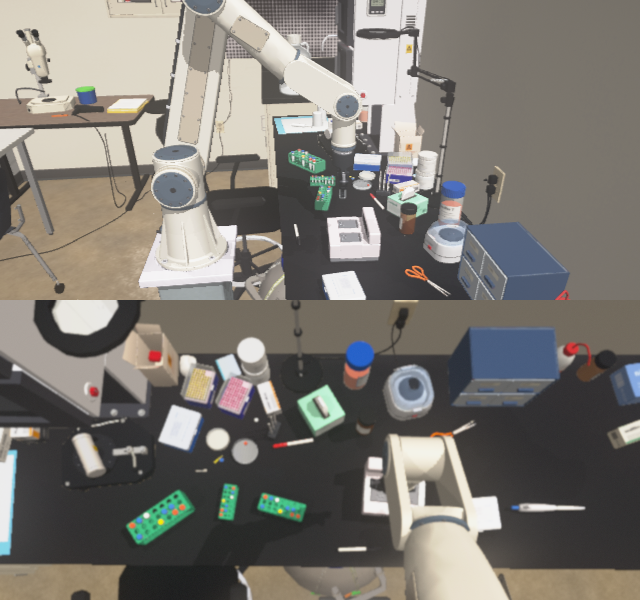

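The side view shows the wrist at (343,140) with the small hand below it, ending near (342,199) and in line with the left hatch's ribs at (341,225). The top view shows the arm over the reader. The sideways aim is good, so I'll descend with a force guard and let contact set the height.

```bash
python3 - <<'E'
from h import *
from workcell import bot,get_obs,vision
d=np.load("plan.npz");p,q,X=d["p"],d["q"],d["X"]
def go(z,v): bot.servo_line([p[0],p[1],z],q,velocity=v)
T=bot.tcp_to_tips
go(.088+T,.06); bot.dwell(.3)
b=np.mean([get_obs()["wrist_force"][2] for _ in range(3)])
z=.088+T; z0=None; log=[]
while z>.058+T:
    z-=.0007; go(z,.015)
    o=get_obs(); f=o["wrist_force"][2]-b; log.append((round((z-T)*1e3,1),round((o["position"][2]-T)*1e3,1),round(f,1)))
    if z0 is None and f>1.2: z0=z
    if f>16 or (z0 is not None and z0-z>.0068): break
print("base",b,"z0",z0,log)
if z0 is not None:
    bot.dwell(.1)
    go(.16+T,.06)
    o=get_obs();print(o["time_s"],o["position"],o["wrist_force"])
    s=vision.read_camera("side")["frame"]
    cv2.imwrite("pics/after.png",cv2.resize(s[140:290,260:440,::-1],None,fx=4,fy=4))
E
```

```text
base -0.1892569831298807 z0 0.10289999999999998 [(87.3, np.float64(87.3), np.float64(0.0)), (86.6, np.float64(86.5), np.float64(0.6)), (85.9, np.float64(85.9), np.float64(1.3)), (85.2, np.float64(85.1), np.float64(1.2)), (84.5, np.float64(84.5), np.float64(-0.0)), (83.8, np.float64(83.7), np.float64(1.1)), (83.1, np.float64(83.0), np.float64(-0.5)), (82.4, np.float64(82.3), np.float64(-0.5)), (81.7, np.float64(81.7), np.float64(-0.4)), (81.0, np.float64(81.0), np.float64(0.6)), (80.3, np.float64(80.2), np.float64(0.3)), (79.6, np.float64(79.5), np.float64(-0.6)), (78.9, np.float64(78.9), np.float64(1.1))]
10.0667 [ 0.53835565 -0.01059372  0.17659329] [-0.04522841 -0.09623269  0.79561171]
```

View pics/after.png

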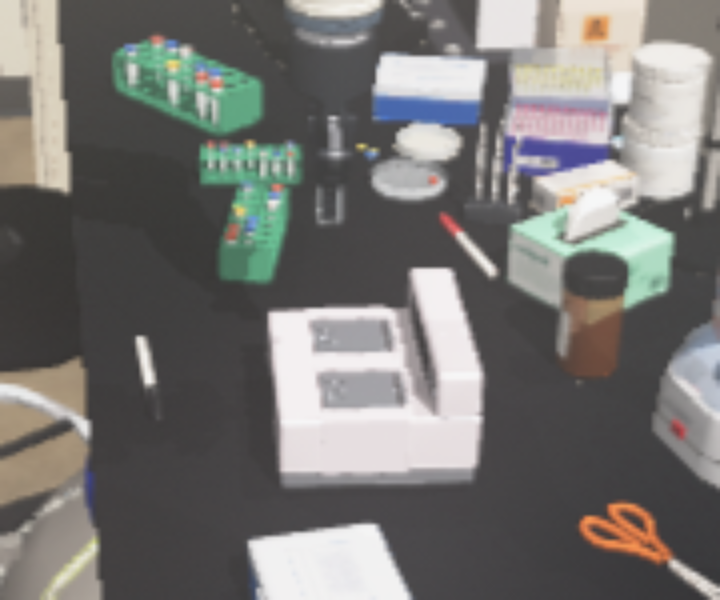

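The picture shows both hatches still shut and everything else in place. Sensor noise of about 1 N triggered the guard at 79 mm, before any contact. I'll repeat with a higher threshold, descending until the force shows the end stop or the depth is certain.

```bash
python3 - <<'E'
from h import *
from workcell import bot,get_obs,vision
d=np.load("plan.npz");p,q,X=d["p"],d["q"],d["X"]
def go(z,v): bot.servo_line([p[0],p[1],z],q,velocity=v)
T=bot.tcp_to_tips
go(.079+T,.08); bot.dwell(.2)
z=.079+T; log=[]
while z>.064+T:
    z-=.0005; go(z,.015)
    o=get_obs(); f=o["wrist_force"][2]; log.append((round(float(z-T)*1e3,1),round(float(f),1)))
    if f>9: break
print(log)
if max(f for _,f in log)>4.5:
    bot.dwell(.1)
    go(.15+T,.06)
    o=get_obs();print(o["time_s"],o["wrist_force"])
s=vision.read_camera("side")["frame"]
cv2.imwrite("pics/after2.png",cv2.resize(s[140:290,260:440,::-1],None,fx=4,fy=4))
E
```

```text
[(78.5, -0.1), (78.0, 0.0), (77.5, 0.3), (77.0, 0.5), (76.5, 0.0), (76.0, 0.0), (75.5, 0.8), (75.0, -0.3), (74.5, -0.4), (74.0, -0.1), (73.5, -0.2), (73.0, 0.1), (72.5, 0.4), (72.0, -0.9), (71.5, -0.3), (71.0, 0.7), (70.5, -1.0), (70.0, -0.1), (69.5, 0.6), (69.0, 1.1), (68.5, 0.3), (68.0, 0.2), (67.5, -0.5), (67.0, 0.8), (66.5, -0.4), (66.0, -0.4), (65.5, 0.4), (65.0, -0.4), (64.5, -0.7), (64.0, 0.3)]
```

View pics/after2.png

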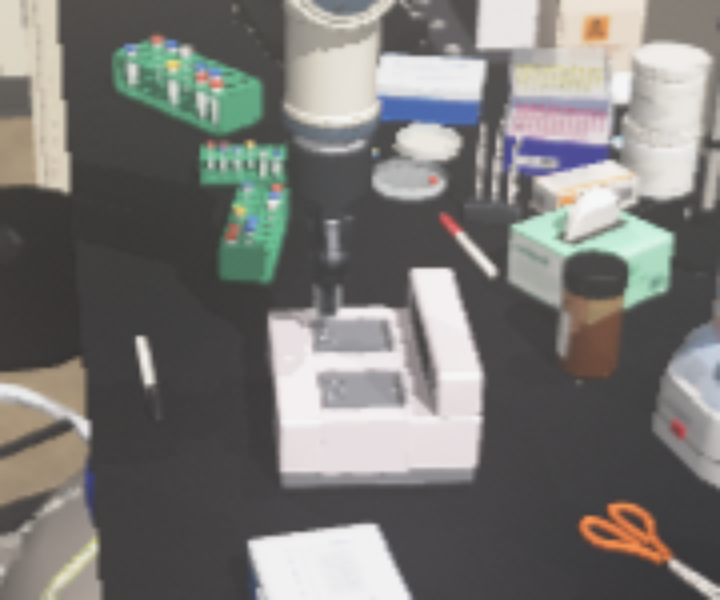

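No contact down to a nominal 64 mm. In the picture the fingertips end near crop (327,317), which is (341.7,219) in full and appears above the hatch plate. I'll find the true tip by differencing this view against the earlier one.

```bash
python3 - <<'E'
from h import *
from workcell import get_obs,vision
a=dict(np.load("side0.npz"));d=vision.read_camera("side");o=get_obs()
D=np.abs(d["frame"].astype(int)-a["frame"]).max(2)
for r in range(205,232): print(r,D[r,330:354].tolist())
T=.017
for P in([*o["position"][:2],o["position"][2]],[*o["position"][:2],o["position"][2]-T]):
    v=d["intrinsics"]@(d["view"]@np.r_[P,1])[:3];print(v[:2]/v[2])
print(o["time_s"],o["position"],o["orientation"],o["wrist_force"],o["gripper_width"])
cv2.imwrite("pics/z.png",cv2.resize(d["frame"][190:240,315:375,::-1],None,fx=12,fy=12,interpolation=cv2.INTER_NEAREST))
E
```

```text
205 [3, 3, 5, 4, 3, 4, 3, 5, 3, 1, 8, 14, 39, 42, 36, 16, 8, 6, 6, 4, 5, 6, 5, 6]
206 [4, 4, 3, 5, 3, 4, 4, 5, 3, 2, 1, 5, 16, 19, 9, 3, 2, 4, 5, 6, 6, 5, 7, 5]
207 [3, 2, 4, 2, 4, 4, 3, 3, 2, 2, 1, 1, 4, 3, 1, 2, 3, 5, 6, 6, 6, 5, 4, 6]
208 [2, 2, 3, 3, 4, 4, 4, 3, 4, 1, 0, 0, 1, 1, 1, 1, 3, 4, 6, 4, 6, 4, 5, 5]
209 [3, 3, 3, 3, 4, 5, 4, 3, 1, 2, 4, 6, 8, 8, 4, 2, 11, 7, 5, 5, 5, 6, 5, 5]
210 [3, 3, 3, 4, 4, 3, 4, 4, 7, 2, 1, 3, 5, 4, 1, 1, 4, 6, 5, 5, 5, 5, 6, 5]
211 [3, 3, 3, 3, 5, 4, 4, 5, 28, 18, 2, 1, 1, 8, 43, 22, 4, 6, 5, 5, 4, 5, 4, 4]
212 [4, 3, 3, 3, 4, 4, 5, 4, 36, 45, 17, 0, 2, 20, 74, 39, 5, 6, 5, 5, 5, 5, 6, 6]
213 [4, 3, 3, 4, 4, 4, 4, 4, 36, 52, 28, 10, 2, 22, 80, 42, 5, 4, 5, 5, 5, 5, 5, 5]
214 [4, 4, 4, 2, 3, 3, 4, 4, 35, 52, 29, 11, 12, 31, 81, 41, 4, 4, 4, 4, 5, 4, 5, 5]
215 [3, 3, 3, 3, 3, 4, 3, 5, 44, 56, 28, 13, 13, 32, 81, 42, 5, 5, 5, 5, 6, 3, 5, 4]
216 [3, 3, 3, 4, 3, 3, 3, 4, 45, 56, 27, 13, 28, 10, 45, 26, 7, 6, 7, 7, 8, 6, 9, 8]
217 [23, 25, 28, 29, 30, 31, 43, 53, 49, 93, 144, 158, 160, 144, 50, 1, 7, 7, 6, 7, 7, 7, 7, 7]
218 [84, 83, 83, 61, 53, 54, 53
[... 709 characters left out ...]
, 11, 11, 1, 3, 6, 5, 8, 9, 10, 2, 1, 0, 0, 1, 1, 0, 2, 2, 2, 2]
227 [11, 11, 11, 11, 11, 10, 2, 5, 8, 8, 9, 8, 9, 1, 2, 1, 1, 1, 1, 1, 1, 1, 1, 1]
228 [11, 11, 11, 10, 10, 10, 8, 3, 9, 8, 8, 7, 7, 6, 8, 2, 0, 0, 1, 1, 0, 1, 1, 2]
229 [11, 1, 3, 6, 10, 10, 1, 4, 6, 6, 5, 4, 5, 5, 6, 5, 1, 2, 2, 2, 2, 1, 1, 1]
230 [10, 8, 7, 9, 10, 10, 2, 5, 5, 5, 5, 5, 5, 5, 5, 5, 5, 4, 4, 1, 1, 1, 2, 1]
231 [10, 11, 10, 10, 11, 1, 5, 5, 5, 5, 5, 5, 5, 5, 5, 5, 5, 5, 5, 5, 1, 1, 1, 1]
[340.13527417 222.08853378]
[340.05041311 226.11298869]
19.075 [ 0.53860276 -0.01059938  0.08099447] [ 4.40035596e-02  9.99031374e-01  1.33639198e-05 -3.34915749e-05] [ 0.2440638  -0.9801306   0.10798276] 1.2281356116183739e-05
```

View pics/z.png

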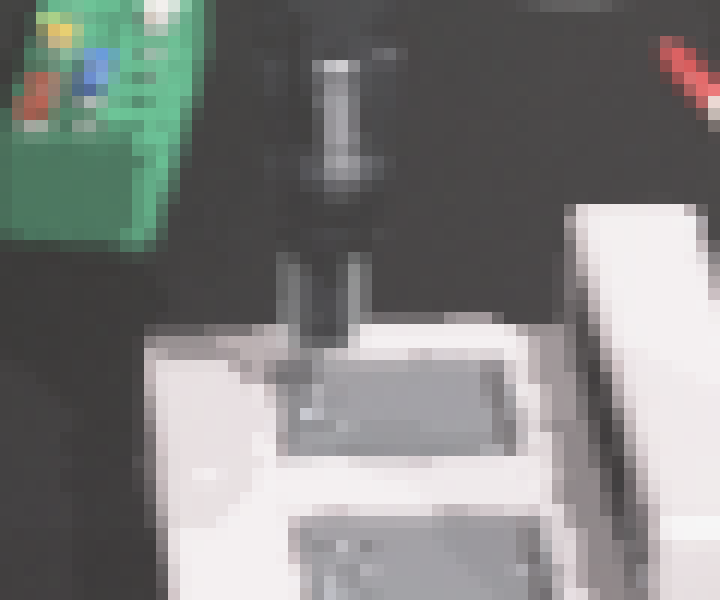

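The tip ends at row ~219.5, column ~341.5, with no contact and a shadow end at about (338.5,221.5). The clock is at 19 s, so I'll check offline whether the tip is simply higher than nominal or displaced in y. The finger's shadow on the plate gives a second line for triangulating it.

```bash
python3 - <<'E'
from h import *
t=dict(np.load("top0.npz"));s=dict(np.load("side0.npz"))
cr=lambda x,y:(240+x/4,140+y/4)
ls=[]
for a,za,b in((cr(512,118),.118,cr(378,180)),(cr(515,68),.118,cr(380,138)),(cr(490,295),.075,cr(410,318))):
    A,B=ray(t,a,za),ray(t,b,0);l=(B-A)/za;ls.append(l);print("light",l.round(2))
l=np.mean(ls[:2],0)
for sh in((338.5,221.5),(337,221.5),(338.5,220.5),(340,221)):
    S=ray(s,sh,.075)
    for tip in((341.5,219.5),):
        # ray points at several z vs the light line point at same z
        for z in(.078,.085,.092,.098):
            R=ray(s,tip,z);L=S-l*(z-.075);print(sh,z,"ray",R[:2].round(3),"light",L[:2].round(3),"gap",np.linalg.norm(R-L).round(3))
E
```

```text
light [-0.21  0.83 -1.  ]
light [-0.24  0.84 -1.  ]
light [-0.13  0.78 -1.  ]
(338.5, 221.5) 0.078 ray [0.547 0.012] light [0.536 0.002] gap 0.016
(338.5, 221.5) 0.085 ray [0.545 0.   ] light [ 0.537 -0.004] gap 0.009
(338.5, 221.5) 0.092 ray [ 0.543 -0.011] light [ 0.539 -0.01 ] gap 0.005
(338.5, 221.5) 0.098 ray [ 0.541 -0.022] light [ 0.54  -0.015] gap 0.007
(337, 221.5) 0.078 ray [0.547 0.012] light [0.53  0.002] gap 0.02
(337, 221.5) 0.085 ray [0.545 0.   ] light [ 0.532 -0.003] gap 0.014
(337, 221.5) 0.092 ray [ 0.543 -0.011] light [ 0.533 -0.009] gap 0.01
(337, 221.5) 0.098 ray [ 0.541 -0.022] light [ 0.535 -0.014] gap 0.01
(338.5, 220.5) 0.078 ray [0.547 0.012] light [0.537 0.009] gap 0.011
(338.5, 220.5) 0.085 ray [0.545 0.   ] light [0.538 0.003] gap 0.007
(338.5, 220.5) 0.092 ray [ 0.543 -0.011] light [ 0.54  -0.003] gap 0.009
(338.5, 220.5) 0.098 ray [ 0.541 -0.022] light [ 0.541 -0.008] gap 0.014
(340, 221) 0.078 ray [0.547 0.012] light [0.542 0.005] gap 0.009
(340, 221) 0.085 ray [0.545 0.   ] light [ 0.543 -0.001] gap 0.003
(340, 221) 0.092 ray [ 0.543 -0.011] light [ 0.545 -0.007] gap 0.005
(340, 221) 0.098 ray [ 0.541 -0.022] light [ 0.546 -0.012] gap 0.01
```

Ray and shadow meet at the planned xy with the tip really at z ≈ 85–92 mm, so the fingertips sit 21–28 mm higher than nominal. I'll continue straight down with the guard and press to the end stop. Then I'll lift up and back.

```bash
python3 - <<'E'
from h import *
from workcell import bot,get_obs,vision
d=np.load("plan.npz");p,q,X=d["p"],d["q"],d["X"]
def go(z,v): 
    bot.servo_line([p[0],p[1],z],q,velocity=v); return float(get_obs()["wrist_force"][2])
T=.017; log=[]; z=.0585+T; go(z,.05); z0=None
while z>.034+T:
    z-=.0006 if z0 and z0-z>.004 else .0011
    f=go(z,.03); log.append((round((z-T)*1e3,1),round(f,1)))
    if z0 is None and f>2.6:
        z0=z
        if f>12: print("rigid"); break
        z-=.0035; f=go(z,.03); log.append((round((z-T)*1e3,1),round(f,1)))
    if f>8.5: break
print(get_obs()["time_s"],log)
if z0 and z0-z>.003:
    go(z+.02,.08)
    bot.servo_line(np.r_[p[:2]-.05*X[:2],z+.085],q,velocity=.12)
    bot.dwell(.3)
    o=get_obs();print(o["time_s"],o["wrist_force"])
s=vision.read_camera("side")["frame"]
cv2.imwrite("pics/after3.png",cv2.resize(s[140:290,260:440,::-1],None,fx=4,fy=4))
E
```

```text
24.6 [(57.4, -0.7), (56.3, 0.2), (55.2, 0.6), (54.1, -0.4), (53.0, 0.2), (51.9, 0.7), (50.8, 0.2), (49.7, -0.7), (48.6, -0.2), (47.5, 0.3), (46.4, -0.2), (45.3, 0.6), (44.2, -0.7), (43.1, -1.1), (42.0, -0.2), (40.9, 0.4), (39.8, 3.8), (36.3, 5.1), (35.2, 4.9), (34.6, 4.6), (34.0, 6.0)]
26.1333 [0.34282987 0.0078085  0.08185173]
```

View pics/after3.png

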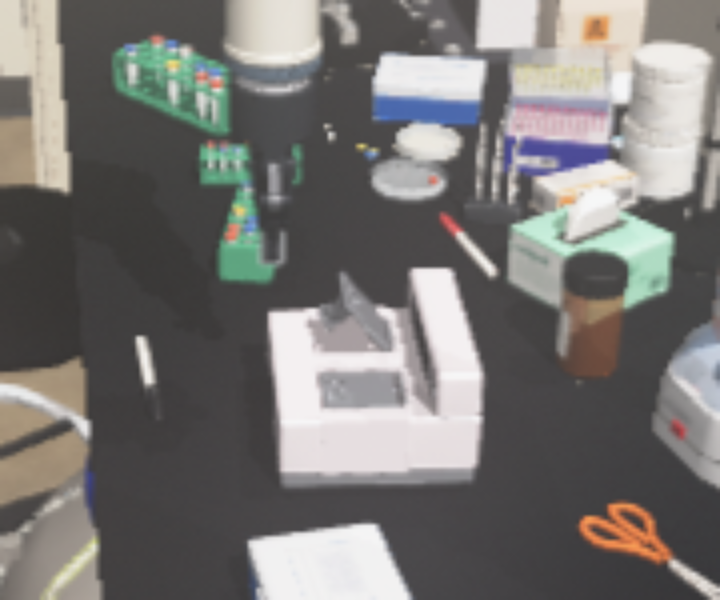

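The left hatch stands open at crop (365,310). The right hatch is shut, the hand is clear, and the rack, box and marker have not moved. I'll hand in now.

```bash
python3 -c "
from workcell import hand_in
print(hand_in())"
```

```text
the job is handed in; nothing more can be done
None
```

The left hatch, on the rack's side, was pressed once, popped open and stood open in the last camera view, with the right hatch shut and nothing else moved; I handed in at about 26 s of the 29 s limit, and no verdict came back.

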